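# Clear the balance pan and load the red-capped vial

## Task

A lamp carton has been left on the pan of the bench balance, where it is in the way. Clear it off into the blue tray, so that it sits flat on the tray's bottom the same way up as it is now; then stand the red-capped sample vial upright in the middle of the empty pan. Leave the white-capped and the black-capped vials standing where they are.

Things in the scene. Friction and masses are not known exactly. Their poses are not given: they have to be found in the camera images.
- carton: small printed cardboard lamp carton, dark blue and white, 50 mm along its x, 62 mm along its y, 50 mm high, at first standing on the balance pan, turned up to about 45 degrees. Origin: centre of its underside; z up. Light (35 to 70 g) and rigid.
- vial_red: glass sample vial with a red screw cap and beige contents, standing upright, round, 19 mm in diameter and 52 mm high with the cap (the cap is the top 12 mm). Origin: centre of its underside; z up. This is the one to put on the pan. About 13 to 23 g.
- vial_white: glass sample vial with a white screw cap and purple contents, standing upright, round, 19 mm in diameter and 52 mm high with the cap (the cap is the top 12 mm). Origin: centre of its underside; z up. A bystander.
- vial_black: glass sample vial with a black screw cap and brown contents, standing upright, round, 19 mm in diameter and 52 mm high with the cap (the cap is the top 12 mm). Origin: centre of its underside; z up. A bystander.
- pan (a point): centre of the top of the balance's pan, a flat round bare steel plate 116 mm in diameter, its top 48 mm above the bench. The pan does not move and the balance is fixed to the bench. The balance is a low white housing, 150 mm along y, reaching from 113 mm on the -x side of this point (the end with the display and keys, at most 46 mm above the bench) to 63 mm on its +x side. Axes: x from the display to the pan, z up.
- tray: shallow square blue instrument tray, fixed to the bench, 170 x 170 mm outside, 162 mm inside, its bottom 4 mm thick and its rolled rim 24 mm above the bench. Origin: on the bench under its centre; x and y along its sides, z up. At first empty. (Wall cabinets hang over the bench from about x = 0.62 m on, 0.45 m up: carry things straight across in front of them, not in a wide swing.)
There are look-alikes about, which are no part of the job. What is shaped like the vial_red but green or orange is not meant.

How it is judged:
By the outcome, as a careful person would: the job done as asked, in the order asked, and still so for the second after the job is handed in, with the robot touching nothing.
It also fails if it takes over 56 s, if anything falls off the work surface, if the arm or the gripper's body presses on something with over 40 N, if the wrist force passes 120 N, or if a joint passes its speed limit or range.

## Robot

A 6-joint arm with a two-finger parallel gripper is mounted at the origin on a cart in front of the work surface, level with it; the furniture and walls round the work are solid. World frame = base frame: x ahead of the robot, y to its left, z up, the work surface at z = 0. Lengths are in mm, angles in rad, forces in N, time in s.
With the tool pointing down it reaches from about 275 to 750 mm from the base axis. Payload 10.2 kg.
Tool frame: the origin (TCP) lies at the very end of the fingers, on their centre line; the grasp point (between the pads) lies 19 mm behind it; x points along the fingers, y is the direction in which the jaws open and shut, and the axes are right-handed (so a half turn about x gives the same grasp; the last joint's range is limited). The gripper opens to 85 mm and grips with 20 to 120 N. Pads are 22 mm wide; open, the fingers measure 114 mm over their backs; the gripper's body (76 mm by 85 mm) begins 54 mm behind the grasp point. The pads swing forward as they close: fully open they stand 13 mm farther back than shut.
Start: joints at [1.034, 0.313, 1.498, -0, 1.331, -0.223], TCP at [162.067, 499.365, 231.294] pointing down, gripper open.
Joint ranges: [-2.94, 2.94], [-0.97, 2.17], [0.19, 2.56], [-1.23, 4.37], [0.02, 3.11], [-2.88, 2.88]. Speed limits (rad/s): [2.39, 2.39, 3.01, 3.14, 3.14, 3.14].

## Interface

Orientations are given as a unit quaternion [w, x, y, z].
In Python, from rig import ctrl, viewer, order gives the robot as it stands. The module is installed in compiled form; this text tells all that it offers.
- The arm moves only by the tool carry_out, never from a script. Its argument "deltas" is a list of rows, each a list of 7 numbers: the gripper command: -1 is fully open, 1 is shut, values between are in proportion, then the shift along the tool's x, y, z in mm, then the turn, a rotation vector about the tool's x, y, z in degrees. A call has exactly 5 rows; each row is the pose to reach, as a shift and turn from the pose commanded when the call began, along the tool's axes at that moment; what a row does not reach only later rows make up. A row lasts 1/8 s, in which the tool goes at most 62.5 mm and 10.7 degrees, less where a joint would pass 70% of its speed; a pose out of reach is approached as far as the arm can. A call with a gripper value outside its range is refused whole. The fingers move at their own pace and stop on an object; "newtons" is the grip in N (left out, the last holds). Time passes only in rows, so rows that repeat a pose let the fingers close, or fill a call up. It gives the time, the measured TCP pose, the force and the opening at its end, in the units of the state.
- ctrl.sense(): the state, without advancing time (a new reading comes with each control period).
- viewer.capture(name): name is "side" or "top"; returns the picture (400x640x3 uint8, red, green, blue); there is no depth.
- viewer.calibration(name): a dict with "fx", "fy", "cx", "cy" (pixels), "k1" (the pictures are not rectified: a ray, as slopes to the right and down, at radius r is drawn at 1 + k1 r^2 times it, then the intrinsics apply), "xyz" and "attitude" of the camera in the world. Camera axes: x right, y down, z forward; pixel columns grow to the right and rows downward; lengths in mm; the calibration is good to about 2 mm. A picture is of the moment at which its call begins. calibration takes no time and is no camera call.
- order.finish_job(): hands the job in, once; it reports no verdict.
The state is a dict: "time_s": time; "joints": joint angles; "dq": joint speeds; "tau": joint torques, N m; "eef_pos": TCP position; "ee_rot": TCP orientation; "force": force on the tool from outside, world axes, zero at the start; "wrist_torque": the same for the moment, N m; "grip_width": opening from 0.0 (shut) to 1.0 (fully open).
Only numpy, scipy, OpenCV 4.12 (cv2) and the standard library are available. Lean on these libraries where they do the work, as an engineer would, in place of code of your own. Each camera call takes 0.05 s, during which the arm holds its last target. There are 200 camera calls.

## Working session

There is one attempt and no reset: what is moved stays moved. The work goes in short steps, Python scripts to look and compute and a tool call to move; the robot and the scene stay as the last step left them, time stands still between calls to the robot, and variables do not carry over. Pictures are saved under pics/ and viewed, about 8 in all and at most 12, crops included, and the job is handed in when it is done.

Besides the shell and the picture viewer there is one more tool, called after "Request:" in YAML: its name, and indented under it one key for each argument. carry_out: Moves the arm, as the interface text tells. Its arguments: {"type":"object","properties":{"deltas":{"type":"array"},"newtons":{"type":"number"}},"required":["deltas"]}

```bash
mkdir -p pics; ls; python3 - <<'E'
from rig import ctrl, viewer
import cv2
print(ctrl.sense())
for n in ("side","top"):
    print(n,viewer.calibration(n))
    cv2.imwrite(f"pics/{n}0.png",viewer.capture(n)[:,:,::-1])
E
```

```text
pics
{'time_s': 0.0, 'joints': array([ 1.03359381e+00,  3.13458200e-01,  1.49846635e+00,  4.26231523e-05,
        1.33100497e+00, -2.23420379e-01]), 'dq': array([-0.00086733,  0.00060791, -0.00019901, -0.00096146, -0.00191661,
        0.00063639]), 'tau': array([ 5.31614569e-04, -4.12263644e+01, -2.59744620e+01, -1.40927214e-04,
        4.10814624e-03,  1.21301574e-05]), 'eef_pos': array([161.91708379, 499.12712266, 230.71986762]), 'ee_rot': array([ 0.69823221,  0.11005425,  0.6986103 , -0.11092115]), 'force': array([ 0.16832323,  0.09835337, -0.26580644]), 'wrist_torque': array([ 0.00669192, -0.01323632, -0.00363778]), 'grip_width': 1.000639759950936}
side {'fx': 498.88404216234727, 'fy': 498.88404216234727, 'cx': 325.17074363105655, 'cy': 201.93792414062725, 'k1': 0.04360519302198053, 'xyz': array([291.97890268, 934.82154854, 482.07570452]), 'attitude': array([ 0.05696844, -0.06722425,  0.83281503, -0.54649302])}
top {'fx': 451.9129038031242, 'fy': 451.9129038031242, 'cx': 315.8062079757387, 'cy': 194.34578156269032, 'k1': -0.0020213397309275126, 'xyz': array([ 379.38857261,   14.44114911, 1010.33559255]), 'attitude': array([ 0.02504842, -0.69881886,  0.713503  , -0.04402548])}
```

View pics/side0.png

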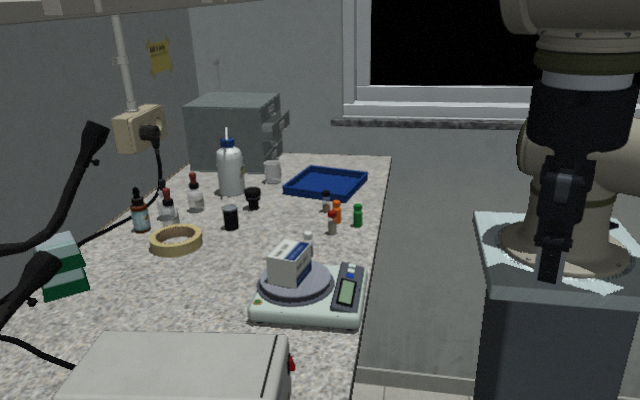

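View pics/top0.png

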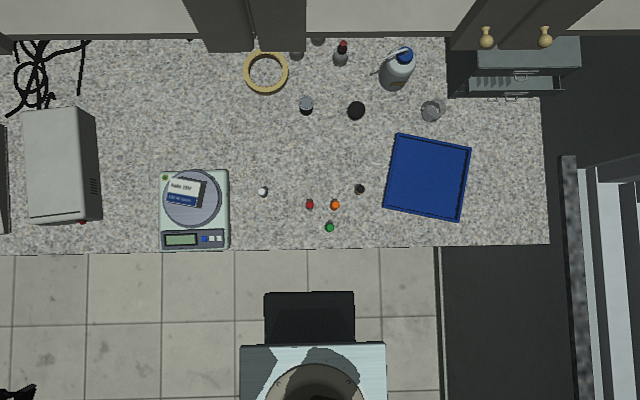

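The side view shows the carton on the pan at (290,265), the red cap at (332,215), the orange vial at (337,210) and the tray at (326,183). In the top view: red (310,204), orange (335,204), green (330,227), white (263,191), black (360,189), pan (192,198), tray (427,177). Next I measure these.

```bash
cat > h.py <<'E'
import numpy as np, cv2
from scipy.spatial.transform import Rotation as R
from rig import ctrl, viewer, order
C={n:viewer.calibration(n) for n in("side","top")}
def rays(n,uv):
    c=C[n]; uv=np.atleast_2d(np.float64(uv))
    K=np.array([[c["fx"],0,c["cx"]],[0,c["fy"],c["cy"]],[0,0,1]])
    p=cv2.undistortPoints(uv[:,None],K,np.array([c["k1"],0,0,0.]))[:,0]
    w,x,y,z=c["attitude"]
    return R.from_quat([x,y,z,w]).apply(np.c_[p,np.ones(len(p))])
def onplane(n,uv,z):
    d=rays(n,uv);o=C[n]["xyz"]
    return o+d*((z-o[2])/d[:,2])[:,None]
def project(n,P):
    c=C[n];w,x,y,z=c["attitude"]
    q=R.from_quat([x,y,z,w]).inv().apply(np.atleast_2d(P)-c["xyz"]);s=q[:,:2]/q[:,2:]
    s=s*(1+c["k1"]*(s**2).sum(1,keepdims=True))
    return s*c["fx"]+[c["cx"],c["cy"]]
def tri(a,b):
    da,db=rays("side",a)[0],rays("top",b)[0];oa,ob=C["side"]["xyz"],C["top"]["xyz"]
    t=np.linalg.lstsq(np.c_[da,-db],ob-oa,rcond=None)[0]
    p,q=oa+da*t[0],ob+db*t[1]
    return (p+q)/2,np.linalg.norm(p-q)
def blobs(img,lo,hi,box,amin=8):
    """HSV blobs in box x0,y0,x1,y1 -> (u,v,area,contour)"""
    x0,y0,x1,y1=box
    m=cv2.inRange(cv2.cvtColor(img[y0:y1,x0:x1],cv2.COLOR_RGB2HSV),lo,hi)
    cs,_=cv2.findContours(m,cv2.RETR_EXTERNAL,cv2.CHAIN_APPROX_NONE,offset=(x0,y0))
    out=[]
    for c in cs:
        f=np.zeros(img.shape[:2],np.uint8);cv2.drawContours(f,[c],-1,255,-1)
        M=cv2.moments(f,True)
        if M["m00"]>=amin: out.append((M["m10"]/M["m00"],M["m01"]/M["m00"],M["m00"],c))
    return sorted(out,key=lambda b:-b[2])
E
python3 - <<'E'
from h import *
t=cv2.imread("pics/top0.png")[:,:,::-1].copy();s=cv2.imread("pics/side0.png")[:,:,::-1].copy()
for nm,img,box in(("top",t,(300,195,345,235)),("side",s,(315,190,370,240))):
    for cn,lo,hi in(("red",(0,120,60),(6,255,255)),("red2",(172,90,60),(180,255,255)),("orange",(7,130,60),(22,255,255)),("green",(45,100,40),(85,255,255))):
        for b in blobs(img,lo,hi,box): print(nm,cn,np.round(b[:3],1),cv2.boundingRect(b[3]))
for nm,img,box in(("top",t,(370,120,485,235)),("side",s,(275,160,375,205))):
    b=blobs(img,(105,120,30),(130,255,255),box,300)[0]
    print(nm,"tray",np.round(b[:3],1),cv2.approxPolyDP(b[3],6,True)[:,0].tolist(), cv2.boxPoints(cv2.minAreaRect(b[3])).round(1).tolist())
a=cv2.resize(t[155:260,150:240],None,fx=5,fy=5,interpolation=cv2.INTER_CUBIC)
b=cv2.resize(s[225:330,240:375],None,fx=5,fy=5,interpolation=cv2.INTER_CUBIC)[:, :]
h=525
cv2.imwrite("pics/crop.png",np.hstack([a[:,:350:],b[:,:450]])[:,:,::-1])
E
```

```text
top red [309.2 204.2  44. ] (306, 201, 7, 7)
top orange [334.6 204.9  62. ] (331, 201, 8, 9)
top green [329.3 227.2  55. ] (325, 223, 9, 9)
side red [331.6 213.4  51. ] (328, 210, 8, 8)
side orange [336.5 210.8 148. ] (333, 200, 8, 24)
side green [357.2 215.  166. ] (354, 204, 8, 23)
top tray [ 427.1  177.2 5926. ] [[398, 132], [383, 206], [458, 222], [471, 148]] [[381.3999938964844, 207.10000610351562], [396.5, 131.6999969482422], [473.6000061035156, 147.10000610351562], [458.5, 222.5]]
side tray [ 325.3  182.9 2054. ] [[283, 193], [321, 199], [325, 189], [330, 200], [345, 202], [366, 172], [309, 166]] [[281.8999938964844, 194.60000610351562], [286.0, 161.89999389648438], [366.8999938964844, 172.0], [362.79998779296875, 204.6999969482422]]
```

View pics/crop.png

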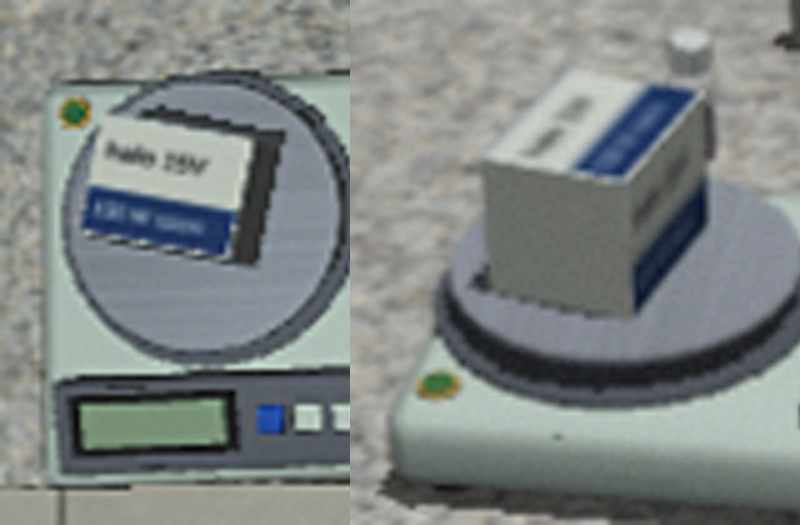

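The crop shows the carton's top corners clearly in both views, about 10° off the pan axes, and the white-capped vial behind it to the side. Triangulating now.

```bash
python3 - <<'E'
from h import *
np.set_printoptions(precision=1,suppress=True)
T=(np.array([[103,115],[252,140],[228,257],[83,234]])+.5)/5-.5+[150,155]
S=(np.array([[135,163],[225,68],[356,90],[280,180]])+.5)/5-.5+[240,225]
# correspondences by nearest: print plane casts
Pt=onplane("top",T,98);Ps=onplane("side",S,98)
print("top\n",Pt,Pt.mean(0));print("side\n",Ps,Ps.mean(0))
for i in range(4):
    j=np.argmin(((Ps-Pt[i])**2).sum(1));print(i,j,*tri(S[j],T[i]))
c=Pt[:,:2]
for i in range(4):
    e=c[(i+1)%4]-c[i];print("edge",np.linalg.norm(e),np.degrees(np.arctan2(e[1],e[0])))
print("pan top",onplane("top",(np.array([201.5,212.5])+.5)/5-.5+[150,155],48))
lg=onplane("top",(np.array([[45,80],[45,485]])+.5)/5-.5+[150,155],46);print("balance left edge",lg)
# side bottom corners
print("carton bottom",onplane("side",(np.array([[287,313],[140,285]])+.5)/5-.5+[240,225],48))
P,e=tri((331.6,213.4),(309.2,204.2));print("red cap",P,e, onplane("top",(309.2,204.2),52),onplane("side",(331.6,213.4),46))
for n,uv in(("white",(263,191)),("black",(360,189)),("orange",(334.6,203)),("green",(329.3,227.2))):print(n,onplane("top",uv,52))
q=onplane("top",[[398,132],[383,206],[458,222],[471,148]],24);print("tray",q,q.mean(0),np.linalg.norm(np.diff(q,axis=0),axis=1));
for i in range(3):print(np.degrees(np.arctan2(*(q[i+1]-q[i])[[1,0]])))
q2=onplane("side",[[283,193],[345,202],[366,172],[309,166]],24);print("tray side",q2,q2.mean(0))
print(tri((325.3,182.9),(427.1,177.2)))
st=ctrl.sense();w,x,y,z=st["ee_rot"];print(R.from_quat([x,y,z,w]).as_matrix(),st["time_s"],st["eef_pos"])
E
```

```text
top
 [[508.3 282.4  98. ]
 [497.  222.5  98. ]
 [449.8 232.   98. ]
 [460.2 289.9  98. ]] [478.8 256.7  98. ]
side
 [[507.8 284.5  98. ]
 [495.8 218.7  98. ]
 [449.3 228.1  98. ]
 [460.7 288.5  98. ]] [478.4 255.   98. ]
0 0 [508.4 282.7  96.9] 0.06160964543115425
1 1 [495.9 221.9  99.8] 1.8474556117216658
2 2 [449.1 231.4  99.8] 1.0934214007814413
3 3 [460.3 289.7  98.7] 0.20187783604020526
edge 60.91814504721306 -100.69699066784902
edge 48.16140409896104 168.6780775237056
edge 58.86632831855497 79.79020729598413
edge 48.683091835332824 -8.89760259601808
pan top [[472.8 255.2  48. ]]
balance left edge [[531.2 322.4  46. ]
 [359.3 320.4  46. ]]
carton bottom [[461.5 285.2  48. ]
 [512.1 275.9  48. ]]
red cap [452.8   2.1  47.3] 0.20473353742334452 [[452.3   2.2  52. ]] [[453.4  -0.7  46. ]]
white [[482.4  99.8  52. ]]
black [[ 482.7 -107.2   52. ]]
orange [[453.8 -52.   52. ]]
green [[402.6 -39.4  52. ]]
tray [[ 612.2 -199.9   24. ]
 [ 447.2 -160.2   24. ]
 [ 408.6 -324.5   24. ]
 [ 573.2 -362.6   24. ]] [ 510.3 -261.8   24. ] [169.7 168.8 168.9]
166.45611981122286
-103.21799699305785
-13.041657985834055
tray side [[ 597.9 -149.8   24. ]
 [ 441.  -114.1   24. ]
 [ 413.3 -321.6   24. ]
 [ 575.5 -351.9   24. ]] [ 506.9 -234.4   24. ]
(array([ 512.6, -264.4,   10. ]), np.float64(3.1028974824575033))
[[-0.   0.3  1. ]
 [-0.   1.  -0.3]
 [-1.  -0.  -0. ]] 0.1 [161.9 499.2 230.8]
```

Request:
carry_out:
  deltas:
    - [-1, 50, -134, 376, 82, 0, 0]
    - [-1, 50, -134, 376, 82, 0, 0]
    - [-1, 50, -134, 376, 82, 0, 0]
    - [-1, 50, -134, 376, 82, 0, 0]
    - [-1, 50, -134, 376, 82, 0, 0]
  newtons: 25

```text
time_s: 0.72
eef_pos: [409.1, 308.7, 192.1]
ee_rot: [0.572, 0.416, 0.572, -0.416]
force: [0.9, 1.5, 0.5]
grip_width: 1.0
```

```bash
cat >> h.py <<'E'
def go(x,y,z,yaw):
    """print shift+turn in tool axes to reach TCP x,y,z pointing down, jaw axis at yaw deg"""
    s=ctrl.sense();w,a,b,c=s["ee_rot"];Rt=R.from_quat([a,b,c,w])
    t=np.radians(yaw);G=R.from_matrix(np.array([[0,np.cos(t),np.sin(t)],[0,np.sin(t),-np.cos(t)],[-1,0,0]]))
    print("t",s["time_s"],"tcp",s["eef_pos"].round(1),"grip",round(s["grip_width"],3),"F",s["force"].round(1),
      "\n delta",Rt.inv().apply(np.array([x,y,z])-s["eef_pos"]).round(1),"turn",(Rt.inv()*G).as_rotvec(degrees=True).round(1))
E
python3 -c "
from h import *
go(478.5,256,130,-10)"
```

```text
t 0.725 tcp [409.1 308.7 192.1] grip 1.0 F [0.9 1.5 0.5] 
 delta [62.1 49.8 71.5] turn [27.9  0.   0. ]
```

Request:
carry_out:
  deltas:
    - [-1, 30, 25, 36, 10, 0, 0]
    - [-1, 62, 50, 71.5, 20, 0, 0]
    - [-1, 62, 50, 71.5, 28, 0, 0]
    - [-1, 62, 50, 71.5, 28, 0, 0]
    - [-1, 62, 50, 71.5, 28, 0, 0]

```text
time_s: 1.35
eef_pos: [477.5, 258.4, 130.8]
ee_rot: [0.457, 0.54, 0.457, -0.54]
force: [-0.2, 0.8, 0.2]
grip_width: 0.999
```

```bash
python3 -c "
from h import *
go(478.5,256,60,-10)
a=viewer.capture('top')[140:260,140:260];b=viewer.capture('side')[170:330,220:380]
r=lambda i:cv2.resize(i,(400,400),interpolation=cv2.INTER_CUBIC)
cv2.imwrite('pics/p2.png',np.hstack([r(a),r(b)])[:,:,::-1])"
```

```text
t 1.35 tcp [477.5 258.4 130.8] grip 0.999 F [-0.2  0.8  0.2] 
 delta [70.8  1.3  2.2] turn [ 0.5 -0.  -0. ]
```

View pics/p2.png

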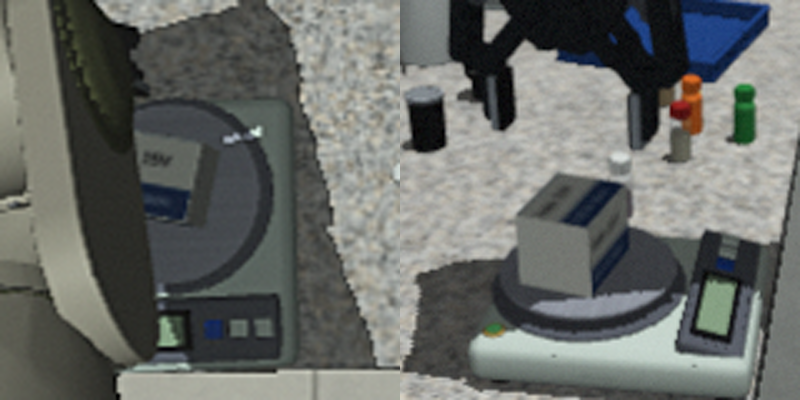

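The side view shows the open fingers standing left and right above the carton at (495,95) and (640,110) in the crop, aligned with its 50 mm side. Descend and grip.

Request:
carry_out:
  deltas:
    - [-1, 25, 1, 2, 0.5, 0, 0]
    - [-1, 50, 1, 2, 0.5, 0, 0]
    - [-1, 70, 1, 2, 0.5, 0, 0]
    - [-1, 75, 1, 2, 0.5, 0, 0]
    - [-1, 75, 1, 2, 0.5, 0, 0]

```text
time_s: 2.08
eef_pos: [478.4, 256.1, 55.9]
ee_rot: [0.454, 0.542, 0.454, -0.542]
force: [0.2, 0.7, 0.2]
grip_width: 1.004
```

Request:
carry_out:
  deltas:
    - [0.5, 0, 0, 0, 0, 0, 0]
    - [0.8, 0, 0, 0, 0, 0, 0]
    - [1, 0, 0, 0, 0, 0, 0]
    - [1, 0, 0, 0, 0, 0, 0]
    - [1, 0, 0, 0, 0, 0, 0]
  newtons: 25

```text
time_s: 2.7
eef_pos: [478.7, 256.0, 56.2]
ee_rot: [0.454, 0.543, 0.453, -0.542]
force: [0.2, -0.0, 5.7]
grip_width: 0.582
```

Request:
carry_out:
  deltas:
    - [1, -5, 0, 0, 0, 0, 0]
    - [1, -20, 0, 0, 0, 0, 0]
    - [1, -45, 0, 0, 0, 0, 0]
    - [1, -70, 0, 0, 0, 0, 0]
    - [1, -90, 0, 0, 0, 0, 0]

```text
time_s: 3.32
eef_pos: [478.5, 255.9, 147.4]
ee_rot: [0.454, 0.543, 0.453, -0.542]
force: [-0.0, 1.3, -0.0]
grip_width: 0.585
```

```bash
python3 -c "
from h import *
go(511,-263,146,-13)
b=viewer.capture('side')[170:330,220:380]
cv2.imwrite('pics/p3.png',cv2.resize(b,(480,480),interpolation=cv2.INTER_CUBIC)[:,:,::-1])"
```

```text
t 3.325 tcp [478.5 255.9 147.4] grip 0.585 F [-0.   1.3 -0. ] 
 delta [  1.3 123.8 505. ] turn [ 2.8 -0.  -0.1]
```

View pics/p3.png

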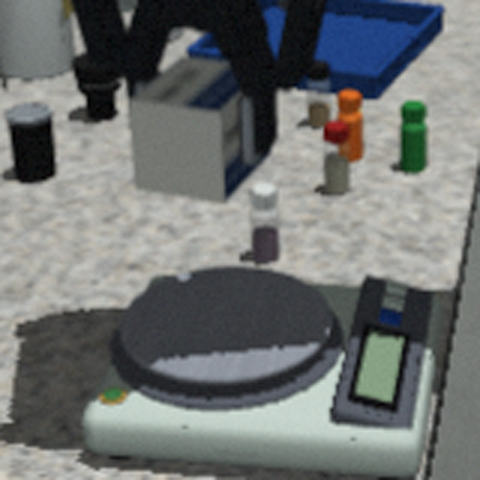

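The carton is lifted level (crop about (190,130)) and the pan is bare. Carry it across to the tray.

Request:
carry_out:
  deltas:
    - [1, 0, 5, 20, 0.5, 0, 0]
    - [1, 0, 16, 60, 1, 0, 0]
    - [1, 0, 27, 110, 2, 0, 0]
    - [1, 0, 39, 160, 2.8, 0, 0]
    - [1, 0, 51, 210, 2.8, 0, 0]

```text
time_s: 4.0
eef_pos: [491.2, 38.6, 145.8]
ee_rot: [0.44, 0.553, 0.44, -0.553]
force: [0.7, 0.3, -0.8]
grip_width: 0.58
```

Request:
carry_out:
  deltas:
    - [1, 0, 12, 50, 0, 0, 0]
    - [1, 0, 24, 100, 0, 0, 0]
    - [1, 0, 37, 150, 0, 0, 0]
    - [1, 0, 49, 200, 0, 0, 0]
    - [1, 0, 59, 240, 0, 0, 0]

```text
time_s: 4.62
eef_pos: [494.6, -208.9, 145.7]
ee_rot: [0.44, 0.554, 0.44, -0.554]
force: [0.0, 0.7, 0.1]
grip_width: 0.586
```

```bash
python3 -c "
from h import *
go(511,-263,30,-13)"
```

```text
t 4.625 tcp [ 494.6 -208.9  145.7] grip 0.586 F [0.  0.7 0.1] 
 delta [115.7  28.2  48.9] turn [-0.  0. -0.]
```

Request:
carry_out:
  deltas:
    - [1, 0, 12, 20, 0, 0, 0]
    - [1, 5, 24, 42, 0, 0, 0]
    - [1, 30, 28, 49, 0, 0, 0]
    - [1, 60, 28, 49, 0, 0, 0]
    - [1, 80, 28, 49, 0, 0, 0]

```text
time_s: 5.25
eef_pos: [510.7, -260.8, 64.2]
ee_rot: [-0.44, -0.553, -0.441, 0.554]
force: [0.6, 0.3, -0.6]
grip_width: 0.584
```

```bash
python3 -c "
from h import *
go(511,-263,13,-13)
a=viewer.capture('top')[110:240,350:510];b=viewer.capture('side')[130:230,250:400]
r=lambda i:cv2.resize(i,(400,int(400*i.shape[0]/i.shape[1])),interpolation=cv2.INTER_CUBIC)
cv2.imwrite('pics/p4.png',np.vstack([r(a),r(b)])[:,:,::-1])"
```

```text
t 5.25 tcp [ 510.7 -260.8   64.2] grip 0.584 F [ 0.6  0.3 -0.6] 
 delta [51.2  0.9  2.1] turn [-0.  -0.   0.1]
```

View pics/p4.png

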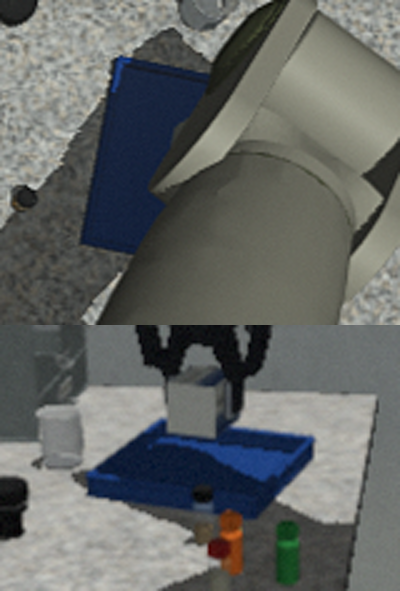

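The carton hangs level above the middle of the tray (lower crop (205,405) over tray (205,465)). Lower it gently.

Request:
carry_out:
  deltas:
    - [1, 15, 1, 2, 0, 0, 0]
    - [1, 30, 1, 2, 0, 0, 0]
    - [1, 43, 1, 2, 0, 0, 0]
    - [1, 48, 1, 2, 0, 0, 0]
    - [1, 50, 1, 2, 0, 0, 0]

```text
time_s: 5.98
eef_pos: [511.7, -263.2, 15.3]
ee_rot: [-0.44, -0.553, -0.44, 0.553]
force: [-0.1, -0.9, -0.8]
grip_width: 0.582
```

```bash
python3 -c "
from h import *
go(511,-263,12,-13)"
```

```text
t 5.975 tcp [ 511.7 -263.2   15.3] grip 0.582 F [-0.1 -0.9 -0.8] 
 delta [ 3.3 -0.7  0. ] turn [ 0. -0.  0.]
```

Request:
carry_out:
  deltas:
    - [1, 1, 0, 0, 0, 0, 0]
    - [1, 2, 0, 0, 0, 0, 0]
    - [1, 3, 0, 0, 0, 0, 0]
    - [1, 3.5, 0, 0, 0, 0, 0]
    - [1, 3.5, 0, 0, 0, 0, 0]

```text
time_s: 6.6
eef_pos: [511.7, -263.2, 12.2]
ee_rot: [0.44, 0.553, 0.44, -0.553]
force: [-1.3, 1.0, 2.6]
grip_width: 0.58
```

Contact at 2.6 N. Release, then rise.

Request:
carry_out:
  deltas:
    - [0, 0, 0, 0, 0, 0, 0]
    - [-0.5, 0, 0, 0, 0, 0, 0]
    - [-0.8, 0, 0, 0, 0, 0, 0]
    - [-0.8, -3, 0, 0, 0, 0, 0]
    - [-0.8, -20, 0, 0, 0, 0, 0]

```text
time_s: 7.22
eef_pos: [511.2, -262.8, 31.9]
ee_rot: [-0.44, -0.553, -0.441, 0.554]
force: [0.2, 0.2, 0.3]
grip_width: 0.903
```

Request:
carry_out:
  deltas:
    - [-0.8, -30, 0, 0, 0, 0, 0]
    - [-0.8, -60, 0, 0, 0, 0, 0]
    - [-0.8, -90, 0, 0, 0, 0, 0]
    - [-0.8, -110, 0, 0, 0, 0, 0]
    - [-0.8, -110, 0, 0, 0, 0, 0]

```text
time_s: 7.85
eef_pos: [512.3, -263.6, 144.2]
ee_rot: [0.442, 0.554, 0.439, -0.553]
force: [-1.3, 0.7, -0.5]
grip_width: 0.902
```

```bash
python3 -c "
from h import *
go(452.5,2,142,-13)"
```

```text
t 7.85 tcp [ 512.3 -263.6  144.2] grip 0.902 F [-1.3  0.7 -0.5] 
 delta [   1.3 -118.  -245.4] turn [ 0.   0.1 -0.2]
```

Request:
carry_out:
  deltas:
    - [-0.8, 0, -24, -50, 0, 0, 0]
    - [-0.5, 0, -48, -100, 0, 0, 0]
    - [0, 0, -72, -150, 0, 0, 0]
    - [0, 0, -96, -200, 0, 0, 0]
    - [0, 0, -118, -245, 0, 0, 0]

```text
time_s: 8.48
eef_pos: [450.7, 3.9, 141.5]
ee_rot: [-0.44, -0.553, -0.441, 0.554]
force: [0.5, -0.0, 0.3]
grip_width: 0.498
```

Request:
carry_out:
  deltas:
    - [0, 0, 0, 0, 0, 0, 0]
    - [0, 0, 0, 0, 0, 0, 0]
    - [0, 20, 0, 0, 0, 0, 0]
    - [0, 40, 0, 0, 0, 0, 0]
    - [0, 50, 0, 0, 0, 0, 0]

```text
time_s: 9.1
eef_pos: [451.7, 1.1, 90.9]
ee_rot: [-0.439, -0.553, -0.44, 0.554]
force: [0.1, -0.6, -0.3]
grip_width: 0.497
```

```bash
python3 - <<'E'
from h import *
go(452.5,2,18,-13)
t=viewer.capture('top');s=viewer.capture('side')
cv2.imwrite('pics/t5.png',t[:,:,::-1]);cv2.imwrite('pics/s5.png',s[:,:,::-1])
for lo,hi in(((0,120,40),(6,255,255)),((172,90,40),(180,255,255))):
    for b in blobs(s,lo,hi,(315,190,370,240)): print(np.round(b[:3],1),onplane("side",b[:2],46))
a=t[110:240,290:490];b=s[130:250,250:400]
r=lambda i:cv2.resize(i,(440,int(440*i.shape[0]/i.shape[1])),interpolation=cv2.INTER_CUBIC)
A,B=r(a),r(b);h=max(len(A),len(B));p=lambda i:np.vstack([i,np.zeros((h-len(i),440,3),np.uint8)])
cv2.imwrite('pics/p5.png',cv2.resize(np.hstack([p(A),p(B)]),(800,int(h*800/880)))[:,:,::-1])
E
```

```text
t 9.1 tcp [451.7   1.1  90.9] grip 0.497 F [ 0.1 -0.6 -0.3] 
 delta [72.9  0.7 -1.1] turn [-0.1  0.   0.1]
[331.6 213.8  45. ] [[453.08496528   1.29379686  46.        ]]
```

View pics/p5.png

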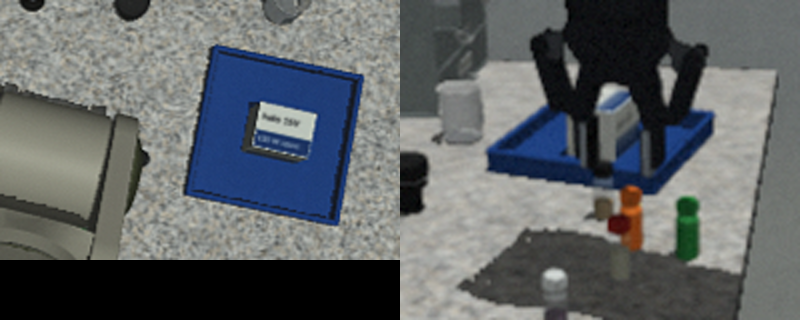

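The carton sits flat, centred in the tray (crop (282,132)); the fingers straddle the red cap (crop (620,222)). Descend and grip.

Request:
carry_out:
  deltas:
    - [0, 20, 1, -1, 0, 0, 0]
    - [0, 40, 1, -1, 0, 0, 0]
    - [0, 60, 1, -1, 0, 0, 0]
    - [0, 73, 1, -1, 0, 0, 0]
    - [0, 76, 1, -1, 0, 0, 0]

```text
time_s: 9.82
eef_pos: [453.1, 2.7, 15.8]
ee_rot: [-0.44, -0.553, -0.44, 0.554]
force: [0.3, -0.4, 1.3]
grip_width: 0.502
```

Request:
carry_out:
  deltas:
    - [0.2, 0, 0, 0, 0, 0, 0]
    - [0.5, 0, 0, 0, 0, 0, 0]
    - [0.8, 0, 0, 0, 0, 0, 0]
    - [1, 0, 0, 0, 0, 0, 0]
    - [1, 0, 0, 0, 0, 0, 0]

```text
time_s: 10.45
eef_pos: [453.4, 2.8, 16.5]
ee_rot: [0.441, 0.554, 0.44, -0.553]
force: [-1.6, 0.4, 6.7]
grip_width: 0.21
```

Request:
carry_out:
  deltas:
    - [1, 0, 0, 0, 0, 0, 0]
    - [1, -10, 0, 0, 0, 0, 0]
    - [1, -40, 0, 0, 0, 0, 0]
    - [1, -80, 0, 0, 0, 0, 0]
    - [1, -120, 0, 0, 0, 0, 0]

```text
time_s: 11.08
eef_pos: [452.8, 2.9, 137.7]
ee_rot: [0.44, 0.553, 0.44, -0.553]
force: [0.7, -0.0, -0.2]
grip_width: 0.218
```

```bash
python3 - <<'E'
from h import *
go(473,255,130,-13)
s=viewer.capture('side');t=viewer.capture('top')
cv2.imwrite('pics/s6.png',s[:,:,::-1]);cv2.imwrite('pics/t6.png',t[:,:,::-1])
# pan outline (blue-grey plate) from the bare pan, both views
cv2.imwrite('pics/p6.png',np.hstack([cv2.resize(t[155:260,150:240],None,fx=4,fy=4,interpolation=cv2.INTER_CUBIC),cv2.resize(s[120:330,250:375],None,fx=2,fy=2,interpolation=cv2.INTER_CUBIC),])[:,:,::-1])if False else None
A=cv2.resize(t[155:260,150:240],(360,420),interpolation=cv2.INTER_CUBIC);B=cv2.resize(s[115:325,230:440],(420,420),interpolation=cv2.INTER_CUBIC)
cv2.imwrite('pics/p6.png',np.hstack([A,B])[:,:,::-1])
E
```

```text
t 11.075 tcp [452.8   2.9 137.7] grip 0.218 F [ 0.7 -0.  -0.2] 
 delta [   7.7  -37.  -250.2] turn [ 0. -0. -0.]
```

View pics/p6.png

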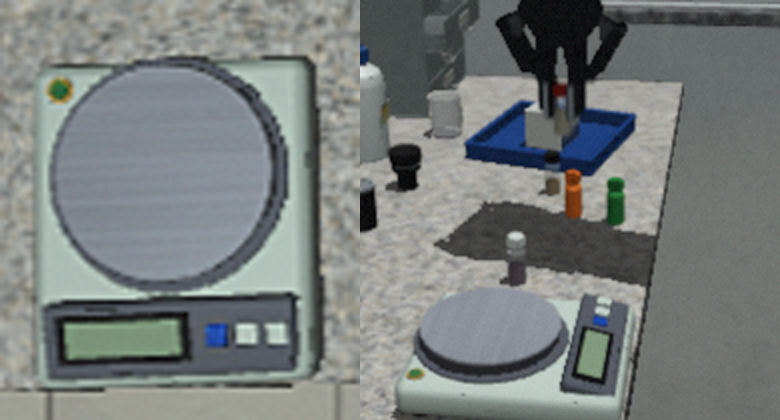

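Vial held upright between the fingers (crop (560,95)); the bare pan is seen in both views. Refine the pan centre from both by ellipse fit while moving over.

Request:
carry_out:
  deltas:
    - [1, 0, -3, -15, 0, 0, 0]
    - [1, 0, -8, -55, 0, 0, 0]
    - [1, 0, -16, -105, 0, 0, 0]
    - [1, 0, -24, -155, 0, 0, 0]
    - [1, 0, -30, -200, 0, 0, 0]

```text
time_s: 11.8
eef_pos: [467.5, 207.0, 134.6]
ee_rot: [-0.44, -0.552, -0.441, 0.554]
force: [0.6, -0.2, 0.5]
grip_width: 0.206
```

Request:
carry_out:
  deltas:
    - [1, 0, -4, -30, 0, 0, 0]
    - [1, 0, -7, -50, 0, 0, 0]
    - [1, 0, -7, -50, 0, 0, 0]
    - [1, 15, -7, -50, 0, 0, 0]
    - [1, 30, -7, -50, 0, 0, 0]

```text
time_s: 12.42
eef_pos: [472.9, 253.8, 104.6]
ee_rot: [-0.44, -0.553, -0.44, 0.554]
force: [0.6, -0.1, 0.3]
grip_width: 0.215
```

```bash
python3 - <<'E'
from h import *
np.set_printoptions(precision=1,suppress=True)
for n,f,box,seed in(("top","t6",(155,160,235,240),(190,197)),("side","s6",(250,245,345,320),(295,280))):
    i=cv2.imread(f"pics/{f}.png")
    g=cv2.GaussianBlur(i,(3,3),0);m=np.zeros((402,642),np.uint8)
    cv2.floodFill(g,m,seed,0,(22,)*3,(22,)*3,cv2.FLOODFILL_FIXED_RANGE|cv2.FLOODFILL_MASK_ONLY|(255<<8))
    c=max(cv2.findContours(m[1:-1,1:-1],cv2.RETR_EXTERNAL,cv2.CHAIN_APPROX_NONE)[0],key=cv2.contourArea)
    h=cv2.convexHull(c)[:,0]
    P=onplane(n,h,48)[:,:2].astype(np.float32)
    print(n,cv2.boundingRect(c),cv2.minEnclosingCircle(P),cv2.fitEllipse(P))
go(473,255,66,-13)
s=viewer.capture('side');t=viewer.capture('top')
cv2.imwrite('pics/s7.png',s[:,:,::-1])
for lo,hi in(((0,110,30),(7,255,255)),((172,90,30),(180,255,255))):
    for b in blobs(s,lo,hi,(250,180,360,300)): print(np.round(b[:3],1),onplane("side",b[:2],106+46-15.5))
cv2.imwrite('pics/p7.png',cv2.resize(s[200:330,230:390],None,fx=4,fy=4,interpolation=cv2.INTER_CUBIC)[:,:,::-1])
E
```

```text
top (162, 172, 56, 53) ((471.0218505859375, 256.6033935546875), 58.79501724243164) ((471.62078857421875, 256.0641174316406), (112.4755630493164, 117.05496215820312), 165.92933654785156)
side (199, 249, 164, 80) ((476.7458801269531, 294.6454772949219), 132.74996948242188) ((482.83050537109375, 302.5700988769531), (225.74459838867188, 279.58746337890625), 46.386146545410156)
t 12.425 tcp [472.9 253.8 104.6] grip 0.215 F [ 0.6 -0.1  0.3] 
 delta [38.6 -0.1 -1.2] turn [-0.1  0.   0. ]
[290.2 228.   67. ] [[475.3 255.7 136.5]]
```

View pics/p7.png

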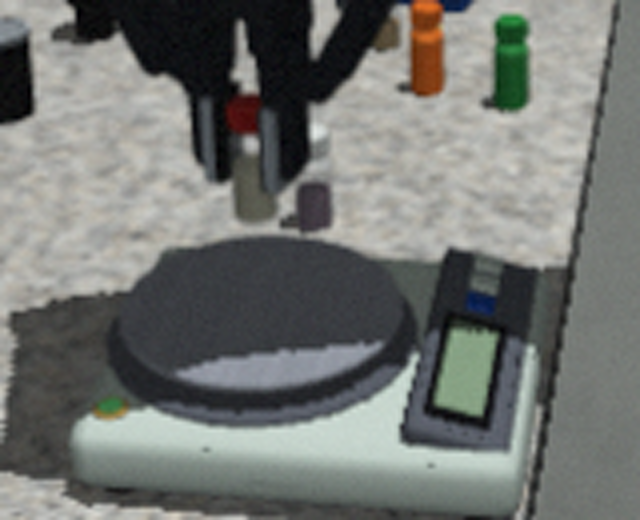

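```bash
python3 - <<'E'
from h import *
np.set_printoptions(precision=1,suppress=True)
f=lambda P:(project("side",P)-[230,200])*4+1.5
print("held upright vial axis: cap mid, body 6mm up, bottom", f([[472.9,254,134.6],[472.9,254,96],[472.9,254,89]]))
print("bottom left/right", f([[472.9+9.5,254,89],[472.9-9.5,254,89],[482.4,254,134],[463.4,254,134]]))
print("white", f([[482.4,99.8,46],[482.4,99.8,5]]))
a=np.linspace(0,6.28,8,endpoint=False)
print("pan rim",f(np.c_[472.3+58*np.cos(a),255.7+58*np.sin(a),0*a+48]))
E
```

```text
held upright vial axis: cap mid, body 6mm up, bottom [[249.4 116.3]
 [254.  202.9]
 [254.8 218.3]]
bottom left/right [[231.8 216.7]
 [277.9 219.8]
 [226.  116.2]
 [273.1 119.1]]
white [[314.2 138.6]
 [317.1 213.5]]
pan rim [[123.  298.2]
 [134.1 356.2]
 [224.8 389.1]
 [338.8 372.9]
 [400.  319.4]
 [376.7 264.6]
 [290.9 237.8]
 [189.2 250.8]]
```

Projecting an upright vial at the held pose matches the picture (left edge 226→232 px predicted, 228→235 seen), so it hangs upright. Lower to the pan.

Request:
carry_out:
  deltas:
    - [1, 12, 0, -1.5, 0, 0, 0]
    - [1, 24, 0, -1.5, 0, 0, 0]
    - [1, 33, 0, -1.5, 0, 0, 0]
    - [1, 37, 0, -1.5, 0, 0, 0]
    - [1, 38, 0, -1.5, 0, 0, 0]

```text
time_s: 13.15
eef_pos: [473.5, 256.2, 67.8]
ee_rot: [-0.44, -0.553, -0.44, 0.553]
force: [0.0, -0.0, -0.2]
grip_width: 0.209
```

Request:
carry_out:
  deltas:
    - [1, 0.7, 0, 0, 0, 0, 0]
    - [1, 1.4, 0, 0, 0, 0, 0]
    - [1, 2, 0, 0, 0, 0, 0]
    - [1, 2.5, 0, 0, 0, 0, 0]
    - [1, 2.5, 0, 0, 0, 0, 0]

```text
time_s: 13.78
eef_pos: [473.5, 256.2, 65.5]
ee_rot: [0.44, 0.553, 0.44, -0.553]
force: [-0.0, -0.1, -0.3]
grip_width: 0.211
```

Request:
carry_out:
  deltas:
    - [1, 0.5, 0, 0, 0, 0, 0]
    - [1, 1, 0, 0, 0, 0, 0]
    - [1, 1.2, 0, 0, 0, 0, 0]
    - [1, 1.5, 0, 0, 0, 0, 0]
    - [1, 1.5, 0, 0, 0, 0, 0]

```text
time_s: 14.4
eef_pos: [473.5, 256.3, 64.6]
ee_rot: [0.44, 0.553, 0.44, -0.553]
force: [-2.6, -0.3, 8.3]
grip_width: 0.207
```

Contact. Ease off slightly and open slowly.

Request:
carry_out:
  deltas:
    - [1, -0.4, 0, 0, 0, 0, 0]
    - [0.5, -0.4, 0, 0, 0, 0, 0]
    - [0.2, -0.4, 0, 0, 0, 0, 0]
    - [0, -0.4, 0, 0, 0, 0, 0]
    - [0, -0.4, 0, 0, 0, 0, 0]

```text
time_s: 15.02
eef_pos: [473.4, 256.2, 64.3]
ee_rot: [-0.44, -0.553, -0.44, 0.553]
force: [-0.1, -0.3, -0.1]
grip_width: 0.501
```

Request:
carry_out:
  deltas:
    - [0, -8, 0, 0, 0, 0, 0]
    - [0, -25, 0, 0, 0, 0, 0]
    - [0, -50, 0, 0, 0, 0, 0]
    - [0, -90, 0, 0, 0, 0, 0]
    - [0, -130, 0, 0, 0, 0, 0]

```text
time_s: 15.65
eef_pos: [473.3, 256.2, 196.2]
ee_rot: [0.44, 0.553, 0.44, -0.553]
force: [0.1, 0.0, 0.2]
grip_width: 0.502
```

Request:
carry_out:
  deltas:
    - [0, 0, 10, 50, 0, 0, 0]
    - [0, 0, 20, 100, 0, 0, 0]
    - [0, 0, 30, 150, 0, 0, 0]
    - [0, 0, 40, 190, 0, 0, 0]
    - [0, 0, 40, 190, 0, 0, 0]

```text
time_s: 16.27
eef_pos: [469.9, 60.1, 194.9]
ee_rot: [0.439, 0.554, 0.439, -0.554]
force: [0.6, -0.3, 0.4]
grip_width: 0.499
```

```bash
python3 - <<'E'
from h import *
np.set_printoptions(precision=1,suppress=True)
go(473,255,66,-13)
s=viewer.capture('side');t=viewer.capture('top')
cv2.imwrite('pics/s8.png',s[:,:,::-1]);cv2.imwrite('pics/t8.png',t[:,:,::-1])
ps=blobs(s,(0,110,30),(7,255,255),(250,220,360,310))[:1];pt=blobs(t,(0,110,30),(7,255,255),(160,160,230,230))[:1]
for b in ps: print("side",np.round(b[:3],1),onplane("side",b[:2],94))
for b in pt: print("top",np.round(b[:3],1),onplane("top",b[:2],99))
if ps and pt: print(tri(ps[0][:2],pt[0][:2]))
A=cv2.resize(t[155:245,150:270],(400,300),interpolation=cv2.INTER_CUBIC);B=cv2.resize(s[185:335,230:430],(400,300),interpolation=cv2.INTER_CUBIC)
D=cv2.resize(t[110:240,240:500],(800,300))[:, :]
cv2.imwrite('pics/p8.png',np.vstack([np.hstack([A,B]),cv2.resize(D,(800,300))])[:,:,::-1])
E
```

```text
t 16.275 tcp [469.9  60.1 194.9] grip 0.499 F [ 0.6 -0.3  0.4] 
 delta [ 128.9  -41.6 -190.5] turn [-0.2  0.  -0. ]
side [292.4 251.2 100. ] [[474.4 253.5  94. ]]
top [183.9 194.8  53. ] [[472.7 254.4  99. ]]
(array([473.5, 255.5,  95.2]), np.float64(0.6664598612167163))
```

View pics/p8.png

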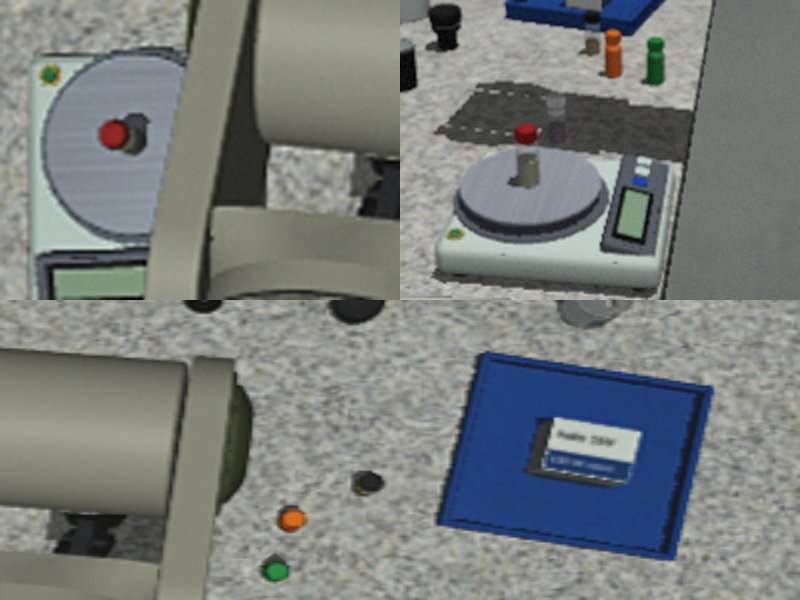

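The red vial stands upright mid-pan (crops (115,134) and (527,155)). The carton is flat in the tray and the bystanders still stand.

```bash
python3 -c "
from h import *
print(order.finish_job())"
```

```text
the job is handed in; nothing more can be done
None
```

The job is done and handed in at about 16.4 s of the 56 s allowed. I moved the carton from the pan to the middle of the blue tray first, then stood the red-capped vial on the empty pan.

- **Carton:** the last top view shows it flat near the middle of the tray, printed top still up.
- **Red vial:** its cap triangulates to (473.5, 255.5, 95) mm, with the two camera rays 0.7 mm apart. That is about 1–2 mm from the pan centre I measured, about (472, 255.5), and the vial is upright in both views.
- **Other vials:** the black-, orange- and green-capped vials stand where they were. The white-capped one shows only faintly in the last side view and is behind the arm in the top view. It looks in place, but I did not measure it again.
- **Forces:** the highest force reading at the end of a move was about 9 N, when the vial touched the pan. At hand-in the gripper was clear of everything.
- **Failed check:** the ellipse fit of the pan in the side view took in the surroundings, so I discarded it. The pan centre therefore rests on the top view alone; I only compared the projected rim by eye with the side picture.

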